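# Put three pipe fittings back with their own kits

## Robot

A 7-joint arm with a two-finger parallel gripper is mounted at the origin on the work surface. World frame = base frame: x ahead of the robot, y to its left, z up, the work surface at z = 0. Lengths are in m, angles in rad, forces in N, time in s.
With the tool pointing down it reaches from about 0.4 to 0.875 m from the base axis. Payload 19.3 kg.
Tool frame: the origin (TCP) lies at the very end of the fingers, on their centre line; the grasp point (between the pads) lies 19 mm behind it; z points along the fingers, y is the line along which they close (so a half turn about z gives the same grasp; the last joint's range is limited). The gripper opens to 85 mm and grips with 20 to 120 N. Pads are 22 mm wide; open, the fingers measure 114 mm over their backs; the gripper's body (76 mm by 85 mm) begins 54 mm behind the grasp point. The pads swing forward as they close: fully open they stand 13 mm farther back than shut.
Start: joints at [-1.273, 0.521, -0.036, 1.599, 0.021, 1.021, -0.113], TCP at [0.225, 0.583, 0.231] pointing down, gripper open.
Joint ranges: [-2.91, 2.91], [-0.3, 2.13], [-1.5, 1.42], [0.17, 2.43], [-1.26, 4.41], [0.16, 1.93], [-2.52, 2.52]. Speed limits (rad/s): [1.89, 1.89, 2.39, 2.39, 3.01, 3.01, 3.01].

## Interface

Orientations are given as [roll, pitch, yaw] about the fixed x, y, z axes, in that order (R = Rz(yaw) Ry(pitch) Rx(roll)).
In Python, from workcell import bot gives the robot as it stands.
- The arm moves only by the shell command python3 -m crank 'ROWS' [FORCE]. ROWS is a JSON object of lists of equal length, an entry for each row: "travel": the shift along the world's x, y, z in cm, a list of three; "turn": the turn, a rotation vector about the world's x, y, z in degrees, a list of three; "gripper": the closure, from 0 (fully open) to 1 (shut). A call has exactly 5 rows; each row is the pose to reach, as a shift and turn from the pose commanded when the call began; what a row does not reach only later rows make up. A row lasts 1/10 s, in which the tool goes at most 50 mm and 8.59 degrees, less where a joint would pass 70% of its speed; a pose out of reach is approached as far as the arm can. A call with a gripper value outside its range is refused whole. The fingers move at their own pace and stop on an object; FORCE is the grip in N (left out, the last holds). Time passes only in rows, so rows that repeat a pose let the fingers close, or fill a call up. It gives the time, the measured TCP pose, the force, the opening and the grip force at its end, in the units of the state.
- bot.observe(): the state, without advancing time (a new reading comes with each control period).
- bot.grab_frame(name): name is "side" or "top"; returns a dict with "pixels" (420x560x3 uint8, red, green, blue), "fx", "fy", "cx", "cy" (pixels), "extrinsics" (4x4, takes a point from world to camera coordinates). Camera axes: x right, y down, z forward; pixel columns grow to the right and rows downward; lengths in m; the calibration is good to about 2 mm. A picture is of the moment at which its call begins. There is no depth.
- bot.job_done(): hands the job in; it is judged then, once.
The state is a dict: "clock": time; "qpos": joint angles; "qd": joint speeds; "joint_efforts": joint torques, N m; "position": TCP position; "tool_rot": TCP orientation; "force": force on the tool from outside, world axes, zero at the start; "moment": the same for the moment, N m; "grip_width": finger opening in m; "finger_force": force on a finger pad.
Only numpy, scipy, OpenCV 4.12 (cv2) and the standard library are available. Lean on these libraries where they do the work, as an engineer would, in place of code of your own. Each camera call takes 0.05 s, during which the arm holds its last target. There are 200 camera calls.

## Task

On the pipe shop's bench the three loose grey plastic fittings stand on one another's kit plates. Use the free plate, the one without any kit parts, as a halfway place where a fitting can stand in the white circle, and move each fitting to the plate that carries the parts it goes with: the flange with the four bolts, the tee with the three equal pipe stubs, the reducer with the one thick and one thin stub. Each must end standing upright as it stands now, in the middle of the white circle, and the cement can, tape measure and wrench must stay where they are.

Things in the scene. Friction and masses are not known exactly. Their poses are not given: they have to be found in the camera images.
- flange: Loose grey plastic pipe flange, 0.18-0.35 kg: round disc of 100 mm diameter and 14 mm thick with six dark bolt-hole dots, and on it an upright pipe neck of 56 mm outside diameter, z = 14 to 70 mm. Grip the neck. Origin: centre of its underside; z up along the neck.
- tee: Loose grey plastic pipe tee, 0.14-0.28 kg, standing upright, 90 mm high: vertical run of 50 mm diameter with collars of 56 mm diameter at z = 0-24 and 66-90 mm, and one side branch of 40 mm diameter pointing along its x axis, axis at z = 45 mm, reaching 55 mm from the run's axis. Grip the upper collar across y. Origin: centre of the run's underside; z up.
- reducer: Loose grey plastic pipe reducer, 0.14-0.28 kg, standing wide end down, 86 mm high: 66 mm diameter for z = 0-34 mm, a cone to z = 46 mm, then a pipe spigot of 44 mm outside diameter, z = 46-86 mm. Grip the spigot. Origin: centre of its underside; z up.
- plate_bolts: Fixed wooden plate 6 mm thick, 130 mm in y, x from -65 to +125 mm, with a white circle of 114 mm diameter. Origin: underside, below the circle's centre (standing surface at z = 6 mm); x points to its kit parts: four fixed steel bolts standing heads down in a row at x = 95 mm, tops at z = 36 mm, heads 20 mm wide. The flange belongs on this plate's circle.
- plate_three_stubs: Fixed wooden plate 6 mm thick, 130 mm in y, x from -65 to +125 mm, with a white circle of 114 mm diameter. Origin: underside, below the circle's centre (standing surface at z = 6 mm); x points to its kit parts: three equal fixed grey pipe stubs of 32 mm diameter in a row at x = 95 mm, tops at z = 30 mm. The tee belongs on this plate's circle.
- plate_two_stubs: Fixed wooden plate 6 mm thick, 130 mm in y, x from -65 to +125 mm, with a white circle of 114 mm diameter. Origin: underside, below the circle's centre (standing surface at z = 6 mm); x points to its kit parts: one thick (51 mm) and one thin (22 mm diameter) fixed grey pipe stub side by side at x = 95 mm, tops at z = 30 mm. The reducer belongs on this plate's circle.
- plate_free: Fixed wooden plate 6 mm thick, 130 mm in y, x from -65 to +125 mm, with a white circle of 114 mm diameter. Origin: underside, below the circle's centre (standing surface at z = 6 mm); x points to its longer end. It carries no kit parts and is empty at the start: the halfway place, empty again at the end.
- cement_can: Bystander: upright can with a paper label, 66 mm diameter, 100 mm high. Origin: centre of its underside. Leave it alone.
- tape_measure: Bystander: yellow tape measure standing on edge, 65 x 35 x 60 mm high, with a steel hook at its -x end. Origin: centre of its underside. Leave it alone.
- wrench: Bystander: flat steel wrench 180 mm long, lying flat along its x axis. Origin: near its middle, underside. Leave it alone.
There are look-alikes about, which are no part of the job. Leave any black or purple look-alike of the plate_two_stubs alone.

How it is judged:
On the way:
1. one of the fittings stands upright and released on the free plate, within 30 mm of its circle's centre (((horizontal distance between flange and plate_free below 0.03 m and z of flange in the frame of plate_free between 0.002 and 0.01 m and angle between flange's own z axis and vertical below 0.1 rad and linear speed of flange below 0.02 m/s and angular speed of flange below 0.2 rad/s and contact force between flange and the fingers below 0.1 N) or (horizontal distance between tee and plate_free below 0.03 m and z of tee in the frame of plate_free between 0.002 and 0.01 m and angle between tee's own z axis and vertical below 0.1 rad and linear speed of tee below 0.02 m/s and angular speed of tee below 0.2 rad/s and contact force between tee and the fingers below 0.1 N) or (horizontal distance between reducer and plate_free below 0.03 m and z of reducer in the frame of plate_free between 0.002 and 0.01 m and angle between reducer's own z axis and vertical below 0.1 rad and linear speed of reducer below 0.02 m/s and angular speed of reducer below 0.2 rad/s and contact force between reducer and the fingers below 0.1 N))), for 0.2 s.
At the end, for the whole second after the job is handed in: Flange on the four-bolt plate, tee on the three-stub plate, reducer on the thick-and-thin-stub plate: each within 15 mm of the circle's centre, its underside 2 to 10 mm above the plate's underside, upright within 0.1 rad, at rest, released (horizontal distance between flange and plate_bolts below 0.015 m and z of flange in the frame of plate_bolts between 0.002 and 0.01 m and angle between each of flange, tee, reducer's own z axis and vertical below 0.1 rad and linear speed of each of flange, tee, reducer below 0.02 m/s and angular speed of each of flange, tee, reducer below 0.2 rad/s and contact force between each of flange, tee, reducer and the fingers below 0.1 N and horizontal distance between tee and plate_three_stubs below 0.015 m and z of tee in the frame of plate_three_stubs between 0.002 and 0.01 m and horizontal distance between reducer and plate_two_stubs below 0.015 m and z of reducer in the frame of plate_two_stubs between 0.002 and 0.01 m); the robot touches nothing.
It fails at once if the cement can is moved more than 20 mm (distance of cement_can from where it was at the start of the episode above 0.02 m).
It fails at once if the tape measure is moved more than 20 mm (distance of tape_measure from where it was at the start of the episode above 0.02 m).
It fails at once if the wrench is moved more than 20 mm (distance of wrench from where it was at the start of the episode above 0.02 m).
It also fails if it takes over 115 s, if anything falls off the work surface, if the arm or the gripper's body presses on something with over 40 N, if the wrist force passes 120 N, or if a joint passes its speed limit or range.

## Working session

There is one attempt and no reset: what is moved stays moved. The work goes in short steps, Python scripts to look and compute and a shell command to move; the robot and the scene stay as the last step left them, time stands still between calls to the robot, and variables do not carry over. Pictures are saved under pics/ and viewed, at most 14 in all, crops included, and the job is handed in when it is done.

```bash
ls; mkdir -p pics; cat > h.py <<'E'
import numpy as np, cv2
from workcell import bot
def snap(n,f):
    d=bot.grab_frame(n); cv2.imwrite('pics/'+f,cv2.cvtColor(d['pixels'],cv2.COLOR_RGB2BGR))
    np.savez('cam_'+n,K=[d['fx'],d['fy'],d['cx'],d['cy']],E=d['extrinsics']); return d
def ray(n,u,v,z):
    c=np.load(f'cam_{n}.npz');fx,fy,cx,cy=c['K'];E=c['E'];R=E[:3,:3];o=-R.T@E[:3,3]
    d=R.T@np.array([(u-cx)/fx,(v-cy)/fy,1]);return o+d*(z-o[2])/d[2]
def proj(n,p):
    c=np.load(f'cam_{n}.npz');fx,fy,cx,cy=c['K'];q=c['E']@np.array([*p,1]);return fx*q[0]/q[2]+cx,fy*q[1]/q[2]+cy
E
python3 - <<'E'
from h import *
for n in('top','side'):
    d=snap(n,n+'0.png'); c=np.load(f'cam_{n}.npz');print(n,c['K'],(-c['E'][:3,:3].T@c['E'][:3,3]).round(3))
    cv2.imwrite(f'pics/{n}0b.png',cv2.resize(cv2.imread(f'pics/{n}0.png'),(800,600),interpolation=cv2.INTER_CUBIC))
s=bot.observe();print({k:s[k] for k in('clock','position','tool_rot','grip_width','force')})
E
```

```text
pics
top [448.23539926 448.23539926 280.90486586 213.10352376] [ 0.366 -0.091  1.266]
side [470.81908073 470.81908073 275.94927126 217.86773169] [-0.184 -0.829  0.648]
{'clock': 0.1, 'position': array([0.22466269, 0.58291157, 0.23078639]), 'tool_rot': array([-3.14056771e+00,  9.30883178e-05,  2.77375871e+00]), 'grip_width': 0.08568009209788631, 'force': array([-0.25105139,  1.13077315,  0.04142564])}
```

View pics/top0b.png

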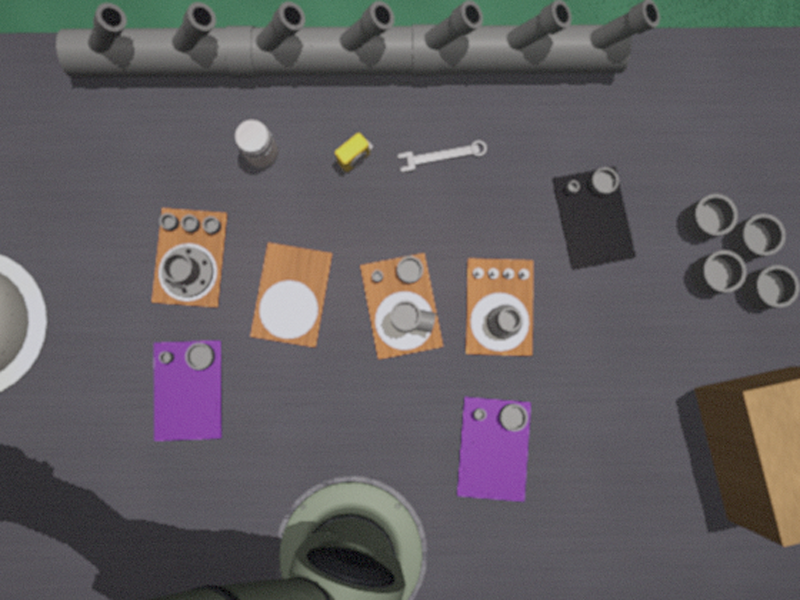

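View pics/side0b.png

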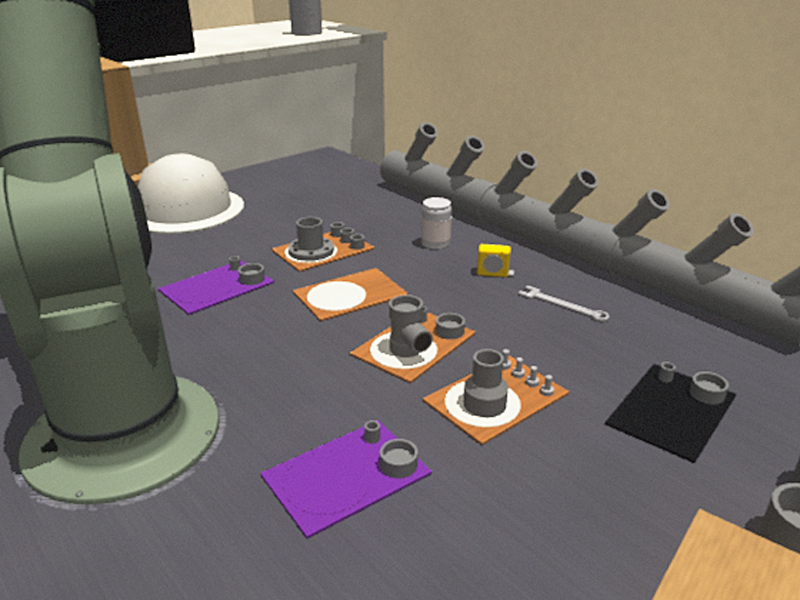

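The top view shows these (800x600 px):

| Item | Position |
|---|---|
| Flange, on the three-stub plate | (186,270) |
| Free plate circle | (289,309) |
| Tee, on the two-stub plate | (405,318) |
| Reducer, on the bolt plate | (503,320) |

The purple and black plates are the look-alikes. Next I'll fit the circles and take enlarged crops.

```bash
cat > circ.py <<'E'
from h import *
from scipy.optimize import least_squares
im=cv2.imread('pics/top0.png');hsv=cv2.cvtColor(im,cv2.COLOR_BGR2HSV)
m=((hsv[...,2]>165)&(hsv[...,1]<50)).astype(np.uint8)
for n,(u,v) in dict(three=(186,270),free=(289,309),two=(404,320),bolts=(500,322)).items():
    u*=.7;v*=.7
    k=np.zeros_like(m);cv2.circle(k,(int(u),int(v)),26,1,-1)
    ys,xs=np.where(m&k);h=cv2.convexHull(np.c_[xs,ys].astype(np.int32))[:,0]
    # dense: edge points along rays from centre (outermost white)
    P=np.array([ray('top',a,b,.006)[:2] for a,b in h])
    f=lambda p:np.hypot(*(P-p[:2]).T)-p[2]
    r=least_squares(f,[*P.mean(0),.057],loss='soft_l1',f_scale=.001)
    o=(hsv[...,0]>5)&(hsv[...,0]<20)&(hsv[...,1]>110)
    # plate axis from orange-mask near centre incl. interior
    kk=np.zeros_like(m);cv2.circle(kk,(int(u),int(v-12)),46,1,-1)
    nn,l,s,_=cv2.connectedComponentsWithStats((o&(kk>0)).astype(np.uint8));j=1+np.argmax(s[1:,4])
    y2,x2=np.where(l==j);Q=np.array([ray('top',a,b,.006)[:2] for a,b in np.c_[x2,y2]])
    q=cv2.minAreaRect((Q*1000).astype(np.float32));
    print(n,r.x.round(4),np.abs(r.fun).max().round(4),'rect',np.round(q,1) if 0 else [np.round(t,1) for t in q])
E
python3 circ.py
python3 - <<'E'
from h import *
def crop(n,u,v,w,h,s):
    im=cv2.imread(f'pics/{n}0.png');x0,y0=int(u-w/2),int(v-h/2);c=cv2.resize(im[y0:y0+h,x0:x0+w],None,fx=s,fy=s,interpolation=cv2.INTER_CUBIC)
    c=cv2.convertScaleAbs(c,alpha=1.5,beta=20)
    for x in range(x0-x0%-10,x0+w,10):
        X=int((x-x0+.5)*s);cv2.line(c,(X,0),(X,5),(0,255,255),1);cv2.putText(c,str(x),(X-10,16),0,.35,(0,255,255))
    for y in range(y0-y0%-10,y0+h,10):
        Y=int((y-y0+.5)*s);cv2.line(c,(0,Y),(5,Y),(0,255,255),1);cv2.putText(c,str(y),(7,Y+4),0,.35,(0,255,255))
    return c
t=np.hstack([crop('top',u*.7,v*.7,44,50,6) for u,v in((186,268),(408,318),(503,320))])
s=np.hstack([crop('side',u*.7,v*.7,44,50,6) for u,v in((312,240),(408,328),(485,385))])
cv2.imwrite('pics/crop1.png',np.vstack([t,s]))
E
```

```text
three [0.5493 0.3209 0.0576] 0.0006 rect [array([579. , 317.6]), array([130. , 189.2]), np.float64(84.9)]
free [0.4727 0.1212 0.0576] 0.0007 rect [array([501.9, 115.5]), array([128.7, 188.5]), np.float64(79.8)]
two [ 0.4479 -0.1067  0.0575] 0.0011 rect [array([ 477. , -101.1]), array([189.1, 129.5]), np.float64(10.4)]
bolts [ 0.4428 -0.2952  0.0576] 0.0005 rect [array([ 472.6, -294.7]), array([129.5, 189.3]), np.float64(88.2)]
```

View pics/crop1.png

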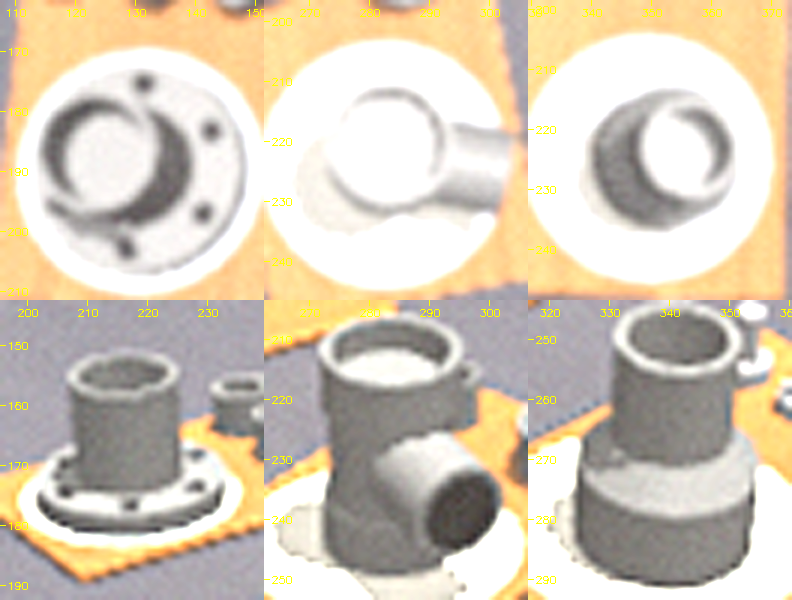

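```bash
python3 - <<'E'
from h import *
for n,z,t,s in(('flange disc',.02,(131,190.2),None),('flange neck',.076,(123.8,187.3),(216.2,155.3)),('tee',.096,(282.9,220.7),(283.8,212.2)),('reducer',.092,(355.9,223),(341.2,250.2)),('branch tip',.051,(302,225.5),(295.5,238.7))):
    print(n,ray('top',*t,z)[:2].round(4),s and ray('side',*s,z)[:2].round(4))
E
```

```text
flange disc [0.5467 0.3163] None
flange neck [0.5466 0.3173] [0.5463 0.3133]
tee [ 0.4504 -0.1063] [ 0.4489 -0.1119]
reducer [ 0.4423 -0.2981] [ 0.4391 -0.3031]
branch tip [ 0.44   -0.1586] [ 0.4399 -0.1632]
```

```bash
python3 -m crank '{"travel":[[3.2,-2.7,0],[6.4,-5.4,0],[9.6,-8.1,0],[12.8,-10.8,0],[16,-13.4,0]],"turn":[[0,0,-8],[0,0,-16],[0,0,-24],[0,0,-32],[0,0,-40]],"gripper":[0,0,0,0,0]}' 40
python3 -m crank '{"travel":[[3.2,-2.7,0],[6.4,-5.4,0],[9.6,-8.1,0],[12.8,-10.8,0],[16.2,-13.3,0]],"turn":[[0,0,-8],[0,0,-16],[0,0,-24],[0,0,-32],[0,0,-40]],"gripper":[0,0,0,0,0]}'
python3 -m crank '{"travel":[[0,0,0],[0,0,0],[0,0,0],[0,0,0],[0,0,0]],"turn":[[0,0,0],[0,0,0],[0,0,0],[0,0,0],[0,0,0]],"gripper":[0,0,0,0,0]}'
```

```text
clock: 0.6
position: [0.3858, 0.4478, 0.2312]
tool_rot: [-3.141, 0.0, 2.07]
force: [0.3, 0.1, 0.2]
grip_width: 0.0855
finger_force: 0.0
clock: 1.1
position: [0.5477, 0.3148, 0.2312]
tool_rot: [-3.141, 0.0, 1.372]
force: [0.3, 1.4, 0.8]
grip_width: 0.0853
finger_force: 0.0
clock: 1.6
position: [0.5462, 0.3169, 0.2314]
tool_rot: [-3.141, -0.0, 1.379]
force: [-0.5, -1.0, -0.8]
grip_width: 0.0855
finger_force: 0.0
```

```bash
python3 -m crank '{"travel":[[0,0,-5],[0,-0.1,-10],[0,-0.1,-14.5],[0,-0.1,-17.5],[0,-0.1,-19.4]],"turn":[[0,0,0],[0,0,0],[0,0,0],[0,0,0],[0,0,0]],"gripper":[0,0,0,0,0]}'
python3 -m crank '{"travel":[[0,0,0],[0,0,0],[0,0,0],[0,0,0],[0,0,0]],"turn":[[0,0,0],[0,0,0],[0,0,0],[0,0,0],[0,0,0]],"gripper":[0.5,0.5,1,1,1]}' 50
python3 -m crank '{"travel":[[0,0,0],[0,0,0],[0,0,0],[0,0,0],[0,0,0]],"turn":[[0,0,0],[0,0,0],[0,0,0],[0,0,0],[0,0,0]],"gripper":[1,1,1,1,1]}' 50
python3 - <<'E'
from h import *
snap('side','s1.png');im=cv2.imread('pics/s1.png');cv2.imwrite('pics/s1c.png',cv2.resize(im[100:260,130:350],None,fx=3,fy=3))
E
```

```text
clock: 2.1
position: [0.5454, 0.3151, 0.0347]
tool_rot: [-3.14, 0.002, 1.378]
force: [0.4, 0.5, -0.2]
grip_width: 0.0856
finger_force: 0.0
clock: 2.6
position: [0.5472, 0.3157, 0.0385]
tool_rot: [3.141, -0.001, 1.378]
force: [-2.8, 0.8, 9.9]
grip_width: 0.0549
finger_force: 53.7
clock: 3.1
position: [0.5472, 0.3157, 0.0385]
tool_rot: [3.141, -0.001, 1.378]
force: [-1.9, -0.6, 8.1]
grip_width: 0.0549
finger_force: 53.8
```

View pics/s1c.png

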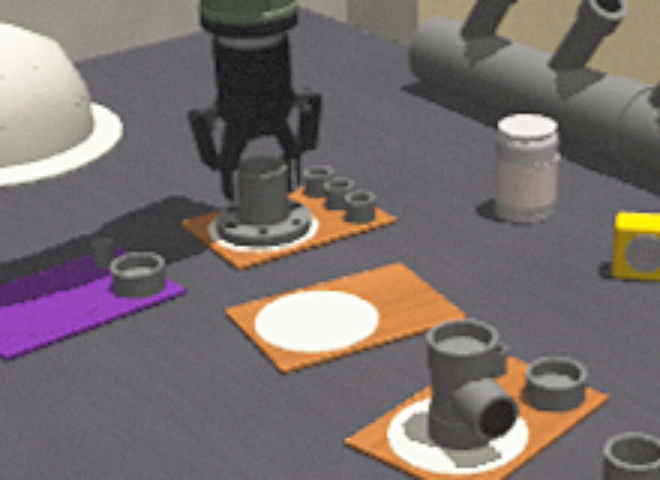

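The flange is gripped: the pads are on the neck and the opening is 54.9 mm. Next I carry it to the free plate.

```bash
python3 -m crank '{"travel":[[0,0,1],[0,0,3],[0,0,5],[0,0,7],[-1,-2.5,8]],"turn":[[0,0,0],[0,0,0],[0,0,0],[0,0,0],[0,0,0]],"gripper":[1,1,1,1,1]}' 60
python3 -m crank '{"travel":[[-1.5,-4,0],[-3,-8,0],[-4.5,-12,0],[-5.8,-15.5,0],[-6.5,-17.1,0]],"turn":[[0,0,0],[0,0,0],[0,0,0],[0,0,0],[0,0,0]],"gripper":[1,1,1,1,1]}'
python3 -m crank '{"travel":[[0,0,0],[0,0,0],[0,0,-2],[0,0,-4],[0,0,-5.5]],"turn":[[0,0,0],[0,0,0],[0,0,0],[0,0,0],[0,0,0]],"gripper":[1,1,1,1,1]}'
python3 -m crank '{"travel":[[0,0,-1],[0,0,-1.5],[0,0,-2],[0,0,-2.3],[0,0,-2.3]],"turn":[[0,0,0],[0,0,0],[0,0,0],[0,0,0],[0,0,0]],"gripper":[1,1,1,1,1]}'
```

```text
clock: 3.65
position: [0.5375, 0.2931, 0.1196]
tool_rot: [3.139, -0.003, 1.381]
force: [0.2, -1.0, -2.6]
grip_width: 0.0548
finger_force: 64.0
clock: 4.15
position: [0.4707, 0.1161, 0.1182]
tool_rot: [3.141, 0.0, 1.375]
force: [0.3, 0.2, -2.9]
grip_width: 0.0549
finger_force: 64.0
clock: 4.65
position: [0.4721, 0.1207, 0.0614]
tool_rot: [-3.142, -0.0, 1.379]
force: [-0.1, 0.5, -2.4]
grip_width: 0.055
finger_force: 64.0
clock: 5.15
position: [0.4718, 0.1193, 0.0393]
tool_rot: [3.142, -0.0, 1.378]
force: [0.1, -0.5, -1.9]
grip_width: 0.0547
finger_force: 64.0
```

```bash
python3 -m crank '{"travel":[[0,0,-0.1],[0,0,-0.15],[0,0,-0.15],[0,0,-0.15],[0,0,-0.15]],"turn":[[0,0,0],[0,0,0],[0,0,0],[0,0,0],[0,0,0]],"gripper":[1,1,1,0.4,0]}'
python3 -m crank '{"travel":[[0,0,0],[0,0,0],[0,0,0],[0,0,2],[0,0,5]],"turn":[[0,0,0],[0,0,0],[0,0,0],[0,0,0],[0,0,0]],"gripper":[0,0,0,0,0]}'
python3 -m crank '{"travel":[[0,0,5],[0,0,9],[0,-4.5,9],[0,-9,9],[-1,-13.5,9]],"turn":[[0,0,0],[0,0,0],[0,0,0],[0,0,0],[0,0,0]],"gripper":[0,0,0,0,0]}'
python3 -m crank '{"travel":[[-1,-4,0],[-1.1,-7.5,0],[-1.2,-9.3,0],[-1.2,-9.3,0],[-1.2,-9.3,0]],"turn":[[0,0,0],[0,0,0],[0,0,0],[0,0,0],[0,0,0]],"gripper":[0,0,0,0,0]}'
python3 - <<'E'
from h import *
d=[]
for n in('top','side'): snap(n,n+'2.png')
im=cv2.imread('pics/top2.png')[130:270,90:400];i2=cv2.imread('pics/side2.png')[100:260,130:440]
cv2.imwrite('pics/c2.png',cv2.resize(np.vstack([im,i2]),None,fx=2,fy=2))
E
```

```text
clock: 5.65
position: [0.4721, 0.1193, 0.0383]
tool_rot: [3.141, -0.001, 1.377]
force: [-0.3, 0.7, 0.4]
grip_width: 0.0675
finger_force: 0.0
clock: 6.15
position: [0.4709, 0.1188, 0.0874]
tool_rot: [-3.139, 0.002, 1.377]
force: [0.2, 0.6, 1.7]
grip_width: 0.0853
finger_force: 0.0
clock: 6.65
position: [0.4622, -0.0171, 0.1782]
tool_rot: [3.14, -0.0, 1.379]
force: [0.8, 0.1, -0.2]
grip_width: 0.0854
finger_force: 0.0
clock: 7.15
position: [0.4497, -0.1088, 0.1777]
tool_rot: [-3.141, -0.0, 1.377]
force: [-0.2, 1.2, -0.0]
grip_width: 0.0852
finger_force: 0.0
```

View pics/c2.png

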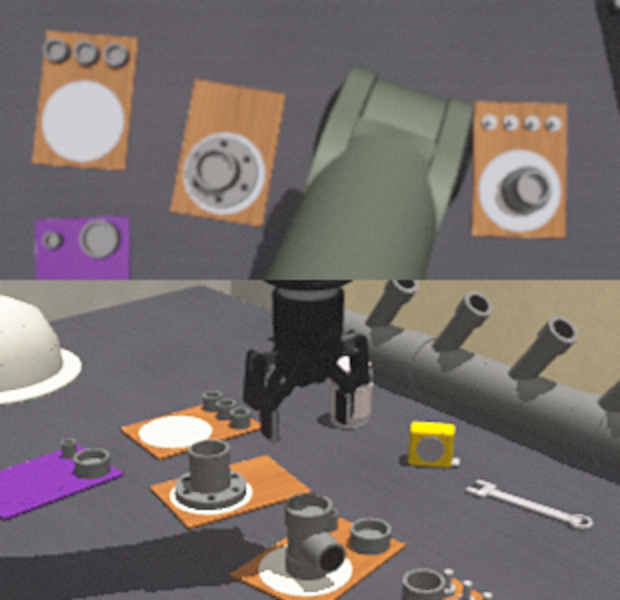

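The flange stands centred on the free plate (crop 223,172). The gripper is above the tee, so I descend and grip its collar.

```bash
python3 -m crank '{"travel":[[0,0,-3.5],[0,0,-7],[0,0,-9.5],[0,0,-11.4],[0,0,-11.4]],"turn":[[0,0,0],[0,0,0],[0,0,0],[0,0,0],[0,0,0]],"gripper":[0,0,0,0,0]}'
python3 -m crank '{"travel":[[0,0,0],[0,0,0],[0,0,0],[0,0,0],[0,0,0]],"turn":[[0,0,0],[0,0,0],[0,0,0],[0,0,0],[0,0,0]],"gripper":[0.4,0.4,0.4,1,1]}' 50
python3 -m crank '{"travel":[[0,0,0],[0,0,0],[0,0,0],[0,0,0],[0,0,0]],"turn":[[0,0,0],[0,0,0],[0,0,0],[0,0,0],[0,0,0]],"gripper":[1,1,1,1,1]}' 60
python3 - <<'E'
from h import *
snap('side','s3.png');im=cv2.imread('pics/s3.png');cv2.imwrite('pics/s3c.png',cv2.resize(im[170:290,200:360],None,fx=4,fy=4))
E
```

```text
clock: 7.75
position: [0.4487, -0.1078, 0.062]
tool_rot: [-3.138, 0.0, 1.379]
force: [0.3, -0.6, 0.7]
grip_width: 0.0851
finger_force: 0.0
clock: 8.25
position: [0.4504, -0.1086, 0.0651]
tool_rot: [3.14, -0.001, 1.378]
force: [-3.3, 1.1, 11.7]
grip_width: 0.055
finger_force: 50.6
clock: 8.75
position: [0.4504, -0.1086, 0.0652]
tool_rot: [3.14, -0.001, 1.378]
force: [-3.0, 1.5, 12.9]
grip_width: 0.0545
finger_force: 60.5
```

View pics/s3c.png

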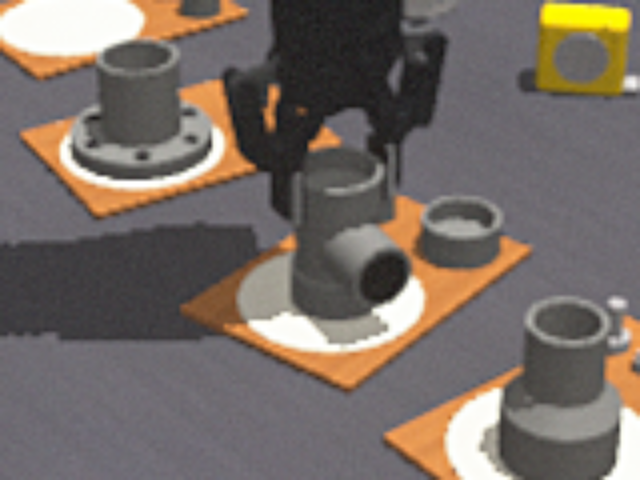

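The pads are on the tee's upper collar. I carry it over to the three-stub plate.

```bash
python3 -m crank '{"travel":[[0,0,1],[0,0,4],[0,0,7],[0,0,10],[0,0,12]],"turn":[[0,0,0],[0,0,0],[0,0,0],[0,0,0],[0,0,0]],"gripper":[1,1,1,1,1]}' 60
python3 -m crank '{"travel":[[0.5,2.2,0],[1.4,6.2,0],[2.3,10.2,0],[3.2,14.2,0],[4.1,18.2,0]],"turn":[[0,0,0],[0,0,0],[0,0,0],[0,0,0],[0,0,0]],"gripper":[1,1,1,1,1]}'
python3 -m crank '{"travel":[[1,4.3,0],[2,8.6,0],[3,13,0],[4,17.4,0],[5,21.5,0]],"turn":[[0,0,0],[0,0,0],[0,0,0],[0,0,0],[0,0,0]],"gripper":[1,1,1,1,1]}'
python3 -m crank '{"travel":[[0.5,2.1,0],[0.8,3.1,0],[0.8,3.1,0],[0.8,3.1,0],[0.8,3.1,-2]],"turn":[[0,0,0],[0,0,0],[0,0,0],[0,0,0],[0,0,0]],"gripper":[1,1,1,1,1]}'
```

```text
clock: 9.3
position: [0.4501, -0.1089, 0.1868]
tool_rot: [3.139, -0.001, 1.377]
force: [-0.9, 0.1, -1.9]
grip_width: 0.0545
finger_force: 63.8
clock: 9.8
position: [0.4909, 0.0749, 0.1851]
tool_rot: [3.14, -0.001, 1.377]
force: [1.2, -0.3, -0.1]
grip_width: 0.0544
finger_force: 63.8
clock: 10.3
position: [0.5406, 0.2905, 0.1853]
tool_rot: [3.141, -0.001, 1.378]
force: [0.9, 0.7, -1.9]
grip_width: 0.0544
finger_force: 63.8
clock: 10.8
position: [0.5501, 0.318, 0.1662]
tool_rot: [3.139, -0.002, 1.376]
force: [0.5, 0.2, -2.6]
grip_width: 0.0543
finger_force: 63.8
```

```bash
python3 -m crank '{"travel":[[0,0,-3],[0,0,-6],[0,0,-8],[0,0,-9],[0,0,-9.4]],"turn":[[0,0,0],[0,0,0],[0,0,0],[0,0,0],[0,0,0]],"gripper":[1,1,1,1,1]}'
python3 -m crank '{"travel":[[0,0,-0.2],[0,0,-0.4],[0,0,-0.5],[0,0,-0.5],[0,0,-0.5]],"turn":[[0,0,0],[0,0,0],[0,0,0],[0,0,0],[0,0,0]],"gripper":[1,1,1,1,1]}'
python3 -m crank '{"travel":[[0,0,0],[0,0,0],[0,0,0],[0,0,0],[0,0,0]],"turn":[[0,0,0],[0,0,0],[0,0,0],[0,0,0],[0,0,0]],"gripper":[0.4,0,0,0,0]}'
python3 -m crank '{"travel":[[0,0,1],[0,0,4],[0,0,8],[0,0,12],[0,0,13]],"turn":[[0,0,0],[0,0,0],[0,0,0],[0,0,0],[0,0,0]],"gripper":[0,0,0,0,0]}'
python3 -m crank '{"travel":[[-0.9,-4.9,0],[-1.8,-9.8,0],[-2.7,-14.7,0],[-3.6,-19.6,0],[-4.5,-24.5,0]],"turn":[[0,0,0],[0,0,0],[0,0,0],[0,0,0],[0,0,0]],"gripper":[0,0,0,0,0]}'
python3 -m crank '{"travel":[[-0.9,-4.9,0],[-1.8,-9.8,0],[-2.7,-14.7,0],[-3.6,-19.6,0],[-4.5,-24.5,0]],"turn":[[0,0,0],[0,0,0],[0,0,0],[0,0,0],[0,0,0]],"gripper":[0,0,0,0,0]}'
python3 -m crank '{"travel":[[-0.9,-4.9,0],[-1.8,-9.8,0],[-1.9,-12.9,0],[-1.9,-12.9,0],[-1.9,-12.9,0]],"turn":[[0,0,0],[0,0,0],[0,0,0],[0,0,0],[0,0,0]],"gripper":[0,0,0,0,0]}'
python3 - <<'E'
from h import *
for n in('top','side'): snap(n,n+'4.png')
im=cv2.imread('pics/top4.png')[130:270,90:400];i2=cv2.imread('pics/side4.png')[100:300,130:440]
cv2.imwrite('pics/c4.png',cv2.resize(np.vstack([im,i2]),None,fx=1.75,fy=1.75))
E
```

```text
clock: 11.3
position: [0.5488, 0.3179, 0.0696]
tool_rot: [-3.141, 0.001, 1.376]
force: [-0.4, 1.2, -1.4]
grip_width: 0.0546
finger_force: 63.8
clock: 11.8
position: [0.549, 0.3194, 0.0653]
tool_rot: [3.141, -0.001, 1.378]
force: [-0.4, -0.2, 3.1]
grip_width: 0.0548
finger_force: 64.3
clock: 12.3
position: [0.5487, 0.3191, 0.0647]
tool_rot: [-3.141, 0.0, 1.377]
force: [-0.1, 0.3, -0.3]
grip_width: 0.0856
finger_force: 0.0
clock: 12.8
position: [0.5503, 0.3197, 0.1999]
tool_rot: [3.137, -0.004, 1.377]
force: [-0.4, 0.5, 0.2]
grip_width: 0.0855
finger_force: 0.0
clock: 13.3
position: [0.503, 0.0724, 0.1952]
tool_rot: [3.141, -0.0, 1.378]
force: [0.9, -0.9, 0.4]
grip_width: 0.0851
finger_force: 0.0
clock: 13.8
position: [0.4581, -0.1726, 0.1953]
tool_rot: [3.141, -0.0, 1.378]
force: [2.0, 0.2, -0.2]
grip_width: 0.0854
finger_force: 0.0
clock: 14.3
position: [0.4394, -0.3001, 0.1948]
tool_rot: [-3.141, -0.0, 1.376]
force: [0.3, 0.2, 0.1]
grip_width: 0.0854
finger_force: 0.0
```

View pics/c4.png

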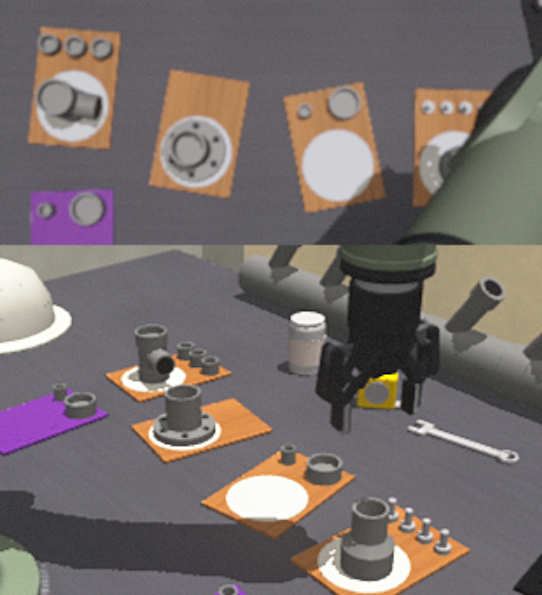

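The tee stands upright in its circle and the gripper is above the reducer.

```bash
python3 -m crank '{"travel":[[0.1,0,-4],[0.1,0,-8],[0.1,0,-11.5],[0.1,0,-13.7],[0.1,0,-13.7]],"turn":[[0,0,0],[0,0,0],[0,0,0],[0,0,0],[0,0,0]],"gripper":[0,0,0,0,0]}'
python3 -m crank '{"travel":[[0,0,0],[0,0,0],[0,0,0],[0,0,0],[0,0,0]],"turn":[[0,0,0],[0,0,0],[0,0,0],[0,0,0],[0,0,0]],"gripper":[0.5,0.5,0.5,1,1]}' 50
python3 -m crank '{"travel":[[0,0,0],[0,0,0],[0,0,0],[0,0,0],[0,0,0]],"turn":[[0,0,0],[0,0,0],[0,0,0],[0,0,0],[0,0,0]],"gripper":[1,1,1,1,1]}' 60
python3 -m crank '{"travel":[[0,0,1],[0,0,3],[0,0,6],[0,0,8],[0,0,8]],"turn":[[0,0,0],[0,0,0],[0,0,0],[0,0,0],[0,0,0]],"gripper":[1,1,1,1,1]}'
```

```text
clock: 14.9
position: [0.4399, -0.2978, 0.0556]
tool_rot: [-3.138, -0.002, 1.379]
force: [0.5, -0.4, 0.0]
grip_width: 0.0853
finger_force: 0.0
clock: 15.4
position: [0.4414, -0.2999, 0.0592]
tool_rot: [3.14, 0.0, 1.378]
force: [-2.5, 2.3, 13.0]
grip_width: 0.043
finger_force: 48.9
clock: 15.9
position: [0.4414, -0.2999, 0.0593]
tool_rot: [3.14, 0.0, 1.378]
force: [-2.3, 2.6, 15.0]
grip_width: 0.0428
finger_force: 58.7
clock: 16.4
position: [0.4419, -0.3005, 0.1409]
tool_rot: [3.137, 0.001, 1.377]
force: [-0.1, -0.8, -2.1]
grip_width: 0.0429
finger_force: 61.5
```

```bash
python3 -m crank '{"travel":[[0.1,2.5,0],[0.2,6.5,0],[0.3,10.5,0],[0.4,14.5,0],[0.5,17.5,0]],"turn":[[0,0,0],[0,0,0],[0,0,0],[0,0,0],[0,0,0]],"gripper":[1,1,1,1,1]}'
python3 -m crank '{"travel":[[0.1,1.6,0],[0.1,1.6,0],[0.1,1.6,0],[0.1,1.6,-2],[0.1,1.6,-4]],"turn":[[0,0,0],[0,0,0],[0,0,0],[0,0,0],[0,0,0]],"gripper":[1,1,1,1,1]}'
python3 -m crank '{"travel":[[0,0,-1.5],[0,0,-2.7],[0,0,-3.4],[0,0,-3.8],[0,0,-3.9]],"turn":[[0,0,0],[0,0,0],[0,0,0],[0,0,0],[0,0,0]],"gripper":[1,1,1,1,1]}'
python3 -m crank '{"travel":[[0,0,0],[0,0,0],[0,0,0],[0,0,0],[0,0,0]],"turn":[[0,0,0],[0,0,0],[0,0,0],[0,0,0],[0,0,0]],"gripper":[1,1,1,1,1]}'
```

```text
clock: 16.9
position: [0.4453, -0.1223, 0.1376]
tool_rot: [-3.141, -0.001, 1.379]
force: [0.1, -0.0, -1.5]
grip_width: 0.0426
finger_force: 61.5
clock: 17.4
position: [0.447, -0.1099, 0.0975]
tool_rot: [3.14, 0.0, 1.376]
force: [0.6, -0.2, -2.0]
grip_width: 0.0426
finger_force: 61.5
clock: 17.9
position: [0.4466, -0.1093, 0.0592]
tool_rot: [-3.141, -0.0, 1.377]
force: [-10.2, 1.3, 32.0]
grip_width: 0.0428
finger_force: 64.4
clock: 18.4
position: [0.4466, -0.1092, 0.0594]
tool_rot: [3.141, -0.0, 1.377]
force: [-3.7, -0.8, 6.7]
grip_width: 0.0427
finger_force: 62.3
```

```bash
python3 -m crank '{"travel":[[0,0,0],[0,0,0],[0,0,0],[0,0,0],[0,0,0]],"turn":[[0,0,0],[0,0,0],[0,0,0],[0,0,0],[0,0,0]],"gripper":[0.5,0,0,0,0]}'
python3 -m crank '{"travel":[[0,0,1],[0,0,4],[0,0,8],[0,0,12],[0,0,12]],"turn":[[0,0,0],[0,0,0],[0,0,0],[0,0,0],[0,0,0]],"gripper":[0,0,0,0,0]}'
python3 -m crank '{"travel":[[0.5,4.5,0],[1,9,0],[1.5,13.5,0],[2,18,0],[2.5,22.8,0]],"turn":[[0,0,0],[0,0,0],[0,0,0],[0,0,0],[0,0,0]],"gripper":[0,0,0,0,0]}'
python3 -m crank '{"travel":[[0,0,0],[0,0,0],[0,0,0],[0,0,-3],[0,0,-5]],"turn":[[0,0,0],[0,0,0],[0,0,0],[0,0,0],[0,0,0]],"gripper":[0,0,0,0,0]}'
python3 - <<'E'
from h import *
for n in('top','side'): snap(n,n+'5.png')
im=cv2.imread('pics/top5.png')[130:270,90:400];i2=cv2.imread('pics/side5.png')[100:300,130:440]
cv2.imwrite('pics/c5.png',cv2.resize(np.vstack([im,i2]),None,fx=1.75,fy=1.75))
E
```

```text
clock: 18.9
position: [0.4469, -0.1088, 0.0589]
tool_rot: [3.141, -0.0, 1.378]
force: [-0.9, 0.1, 1.3]
grip_width: 0.0856
finger_force: 0.0
clock: 19.4
position: [0.4486, -0.1093, 0.1834]
tool_rot: [3.135, -0.001, 1.377]
force: [0.3, 0.3, -0.4]
grip_width: 0.0854
finger_force: 0.0
clock: 19.9
position: [0.4715, 0.1208, 0.1792]
tool_rot: [3.141, -0.0, 1.377]
force: [1.6, -0.9, 0.8]
grip_width: 0.0859
finger_force: 0.0
clock: 20.4
position: [0.4716, 0.118, 0.1281]
tool_rot: [3.141, -0.0, 1.376]
force: [0.2, -0.9, 0.1]
grip_width: 0.0855
finger_force: 0.0
```

View pics/c5.png

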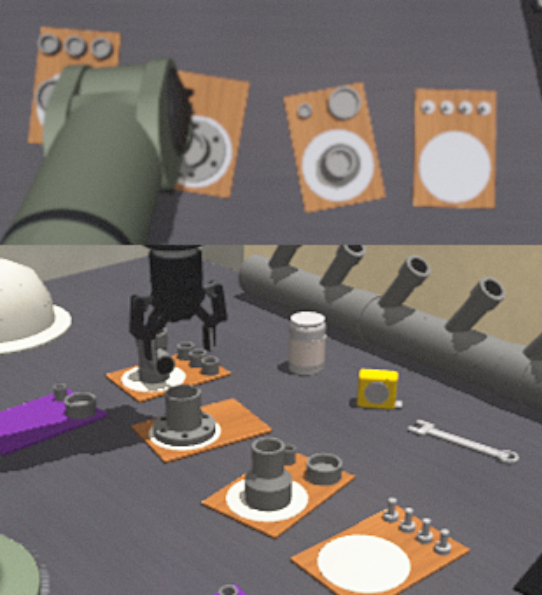

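The reducer is centred on the two-stub plate. Now the flange goes to its final plate.

```bash
python3 -m crank '{"travel":[[0,0,-4],[0,0,-7],[0,0,-8.5],[0,0,-9.1],[0,0,-9.1]],"turn":[[0,0,0],[0,0,0],[0,0,0],[0,0,0],[0,0,0]],"gripper":[0,0,0,0,0]}'
python3 -m crank '{"travel":[[0,0,0],[0,0,0],[0,0,0],[0,0,0],[0,0,0]],"turn":[[0,0,0],[0,0,0],[0,0,0],[0,0,0],[0,0,0]],"gripper":[0.4,0.4,0.4,1,1]}' 50
python3 -m crank '{"travel":[[0,0,0],[0,0,0],[0,0,0],[0,0,0],[0,0,0]],"turn":[[0,0,0],[0,0,0],[0,0,0],[0,0,0],[0,0,0]],"gripper":[1,1,1,1,1]}' 60
python3 -m crank '{"travel":[[0,0,1],[0,0,4],[0,0,8],[0,0,11],[0,0,13]],"turn":[[0,0,0],[0,0,0],[0,0,0],[0,0,0],[0,0,0]],"gripper":[1,1,1,1,1]}'
python3 -m crank '{"travel":[[-0.1,-2,0],[-0.4,-6,0],[-0.7,-10,0],[-1,-14,0],[-1.3,-18,0]],"turn":[[0,0,0],[0,0,0],[0,0,0],[0,0,0],[0,0,0]],"gripper":[1,1,1,1,1]}'
python3 -m crank '{"travel":[[-0.3,-4,0],[-0.6,-8,0],[-0.9,-12,0],[-1.2,-16,0],[-1.5,-20,0]],"turn":[[0,0,0],[0,0,0],[0,0,0],[0,0,0],[0,0,0]],"gripper":[1,1,1,1,1]}'
```

```text
clock: 21.0
position: [0.472, 0.1186, 0.0382]
tool_rot: [-3.142, 0.0, 1.376]
force: [0.9, 0.8, 1.1]
grip_width: 0.0854
finger_force: 0.0
clock: 21.5
position: [0.4722, 0.1194, 0.039]
tool_rot: [3.14, -0.001, 1.377]
force: [-3.1, -1.1, 16.1]
grip_width: 0.0549
finger_force: 49.8
clock: 22.0
position: [0.4722, 0.1194, 0.0391]
tool_rot: [3.14, -0.001, 1.377]
force: [-3.9, -1.2, 17.2]
grip_width: 0.0547
finger_force: 59.7
clock: 22.5
position: [0.4721, 0.1192, 0.1707]
tool_rot: [3.14, -0.002, 1.377]
force: [-0.4, 0.5, -2.8]
grip_width: 0.0547
finger_force: 64.2
clock: 23.0
position: [0.4583, -0.0622, 0.1687]
tool_rot: [3.141, -0.0, 1.378]
force: [1.1, 0.2, -2.0]
grip_width: 0.0547
finger_force: 64.2
clock: 23.5
position: [0.4433, -0.2623, 0.1687]
tool_rot: [3.141, -0.0, 1.378]
force: [1.9, -0.1, -2.5]
grip_width: 0.055
finger_force: 64.2
```

```bash
python3 -m crank '{"travel":[[-0.1,-2.5,0],[-0.1,-3.6,0],[-0.1,-3.6,-2],[-0.1,-3.6,-6],[-0.1,-3.6,-9]],"turn":[[0,0,0],[0,0,0],[0,0,0],[0,0,0],[0,0,0]],"gripper":[1,1,1,1,1]}'
python3 -m crank '{"travel":[[0,0,-2],[0,0,-3],[0,0,-3.5],[0,0,-3.8],[0,0,-3.9]],"turn":[[0,0,0],[0,0,0],[0,0,0],[0,0,0],[0,0,0]],"gripper":[1,1,1,1,1]}'
python3 -m crank '{"travel":[[0,0,0],[0,0,0],[0,0,0],[0,0,0],[0,0,0]],"turn":[[0,0,0],[0,0,0],[0,0,0],[0,0,0],[0,0,0]],"gripper":[1,0.4,0,0,0]}'
python3 -m crank '{"travel":[[0,0,0],[0,0,2],[0,0,6],[0,0,10],[0,0,14]],"turn":[[0,0,0],[0,0,0],[0,0,0],[0,0,0],[0,0,0]],"gripper":[0,0,0,0,0]}'
python3 -m crank '{"travel":[[0,-3,3],[0,-7,5],[0,-11,5],[0,-15,5],[0,-18,5]],"turn":[[0,0,0],[0,0,0],[0,0,0],[0,0,0],[0,0,0]],"gripper":[0,0,0,0,0]}'
python3 -m crank '{"travel":[[0,0,0],[0,0,0],[0,0,0],[0,0,0],[0,0,0]],"turn":[[0,0,0],[0,0,0],[0,0,0],[0,0,0],[0,0,0]],"gripper":[0,0,0,0,0]}'
python3 - <<'E'
from h import *
for n in('top','side'): snap(n,n+'6.png')
im=cv2.imread('pics/top6.png')[80:270,90:400];i2=cv2.imread('pics/side6.png')[120:310,130:440]
cv2.imwrite('pics/c6.png',cv2.resize(np.vstack([im,i2]),None,fx=1.57,fy=1.57))
E
```

```text
clock: 24.0
position: [0.4429, -0.2958, 0.0769]
tool_rot: [3.141, -0.0, 1.378]
force: [0.8, -0.2, -2.3]
grip_width: 0.0547
finger_force: 64.2
clock: 24.5
position: [0.4432, -0.2969, 0.0394]
tool_rot: [3.141, 0.0, 1.378]
force: [0.3, -0.2, -2.2]
grip_width: 0.0545
finger_force: 64.2
clock: 25.0
position: [0.4428, -0.2969, 0.039]
tool_rot: [3.141, 0.0, 1.377]
force: [-0.6, -0.3, 0.1]
grip_width: 0.0852
finger_force: 0.0
clock: 25.5
position: [0.4424, -0.2968, 0.1803]
tool_rot: [-3.141, 0.0, 1.377]
force: [0.7, -0.5, 0.7]
grip_width: 0.0852
finger_force: 0.0
clock: 26.0
position: [0.4421, -0.4791, 0.2289]
tool_rot: [3.142, 0.0, 1.377]
force: [-0.1, 0.3, 0.6]
grip_width: 0.0852
finger_force: 0.0
clock: 26.5
position: [0.4432, -0.4761, 0.229]
tool_rot: [3.141, -0.0, 1.379]
force: [0.1, 0.4, 0.0]
grip_width: 0.0854
finger_force: 0.0
```

View pics/c6.png

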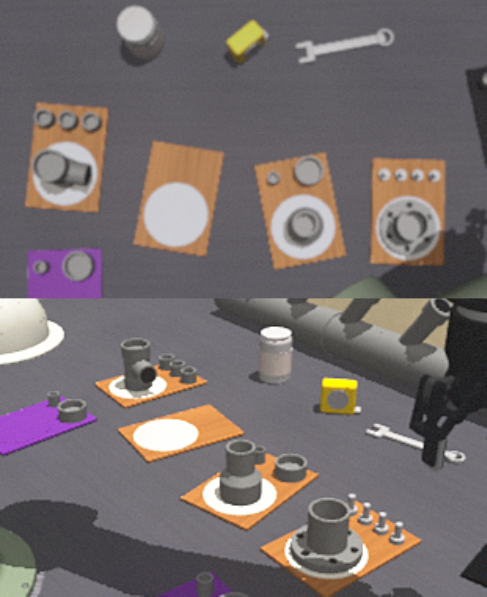

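All three fittings stand centred and upright in their own circles. The free plate is empty and the bystanders haven't moved, so I hand in.

```bash
python3 -c "
from workcell import bot
print(bot.job_done())"
```

```text
the job is handed in; nothing more can be done
None
```

The job is handed in: the flange, tee and reducer stand upright and centred on their own plates, the free plate is empty again, and the can, tape measure and wrench are where they were; no verdict came back.

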